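# Pack the spare-battery case and shut it

### The arm

A 7-joint arm with a two-finger parallel gripper is mounted at the origin on a cart in front of the work surface, level with it; the furniture and walls round the work are solid. World frame = base frame: x ahead of the robot, y to its left, z up, the work surface at z = 0. Lengths are in m, angles in rad, forces in N, time in s.
With the tool pointing down it reaches from about 0.4 to 0.875 m from the base axis. Payload 19.3 kg.
Tool frame: the origin (TCP) lies on the mounting face of the last link; the fingertips stand 173 mm ahead of it and the grasp point (between the pads) lies 155 mm ahead of it; z points along the fingers, y is the line along which they close (so a half turn about z gives the same grasp; the last joint's range is limited). The gripper opens to 85 mm and grips with 20 to 120 N. Pads are 22 mm wide; open, the fingers measure 114 mm over their backs; the gripper's body (76 mm by 85 mm) begins 54 mm behind the grasp point. The pads swing forward as they close: fully open they stand 13 mm farther back than shut.
Start: joints at [-1.2, 0.521, -0.036, 1.599, 0.021, 1.021, -0.113], TCP at [0.267, 0.565, 0.405] pointing down, gripper open.
Joint ranges: [-2.91, 2.91], [-0.3, 2.13], [-1.5, 1.42], [0.17, 2.43], [-1.26, 4.41], [0.16, 1.93], [-2.52, 2.52]. Speed limits (rad/s): [1.89, 1.89, 2.39, 2.39, 3.01, 3.01, 3.01].

### API

Orientations are given as [roll, pitch, yaw] about the fixed x, y, z axes, in that order (R = Rz(yaw) Ry(pitch) Rx(roll)).
In Python, from workcell import bot, vision gives the robot as it stands.
- The arm moves only by the shell command python3 -m creep 'ROWS' [FORCE]. ROWS is JSON, a list that holds one entry, the list of rows, each a list of 7 numbers: the opening, from -1 (shut) to 1 (fully open), then the shift along the tool's x, y, z in cm, then the turn, a rotation vector about the tool's x, y, z in rad. In form: [[[grip, tx, ty, tz, rx, ry, rz], ...]]. A call has 1 to 12 rows; each row shifts and turns the commanded pose from where the row before left it, along the tool's axes as they then stand; what a row does not reach is not made up. A row lasts 1/8 s, in which the tool goes at most 62.5 mm and 10.7 degrees, less where a joint would pass 70% of its speed; a pose out of reach is approached as far as the arm can. A call with a gripper value outside its range is refused whole. The fingers move at their own pace and stop on an object; FORCE is the grip in N (left out, the last holds). Time passes only in rows, so rows that do not move let the fingers close. It gives the time, the measured TCP pose, the force, the opening and the grip force at its end, in the units of the state.
- bot.observe(): the state, without advancing time (a new reading comes with each control period).
- vision.grab_frame(name): name is "side" or "top"; returns a dict with "image" (384x512x3 uint8, blue, green, red), "depth" (384x512 float32, m along the optical axis (not along the pixel's ray), 0 where there is no reading), "fovy" (degrees; the focal length in pixels is half the picture's height over the tangent of half this angle, whatever the lens; pixels are square), "cx", "cy" (the principal point, pixels), "cam_to_world" (4x4, takes a point from camera to world coordinates). Camera axes: x right, y down, z forward; pixel columns grow to the right and rows downward; lengths in m; the calibration is good to about 2 mm. A picture is of the moment at which its call begins.
- bot.job_done(): hands the job in; it is judged then, once.
The state is a dict: "clock": time; "qpos": joint angles; "qd": joint speeds; "joint_efforts": joint torques, N m; "position": TCP position; "tool_rot": TCP orientation; "force": force on the tool from outside, world axes, zero at the start; "moment": the same for the moment, N m; "grip_width": finger opening in m; "finger_force": force on a finger pad.
Only numpy, scipy, OpenCV 4.12 (cv2) and the standard library are available. Lean on these libraries where they do the work, as an engineer would, in place of code of your own. Each camera call takes 0.05 s, during which the arm holds its last target. There are 200 camera calls.

### The job

Pack the spare batteries into the open parts case: the 9-volt block battery in its widest compartment, both loose AA cells together in the middle-width one and the thin AAA cell in the narrowest one, each lying flat on the foam; then shut the lid. The used batteries lying in the brown tray are for recycling: leave them in the tray.

Things in the scene. Friction and masses are not known exactly. Their poses are not given: they have to be found in the camera images.
- aa_1: AA cell: cylinder 15 to 17 mm thick, 50 mm long, green with a white end, lying on the table at the start (loose, outside the brown tray). Origin: midway along its length, on its underside at the start (7 mm below its axis); it turns with the cell. Its own y axis runs along its length. It rolls if pushed sideways. 23 g
- aa_2: The other loose one, alike in all respects. AA cell: cylinder 15 to 17 mm thick, 50 mm long, green with a white end, lying on the table at the start (loose, outside the brown tray). Origin: midway along its length, on its underside at the start (7 mm below its axis); it turns with the cell. Its own y axis runs along its length. It rolls if pushed sideways. 23 g
- aaa: AAA cell: the thinnest, cylinder 10.5 mm thick, 44.5 mm long, green with a white end, loose on the table. Origin: midway along its length, on its underside at the start (5 mm below its axis); it turns with the cell. Its own y axis runs along its length. It rolls if pushed sideways. 12 g
- block_9v: 9-volt block battery: a box 26.5 mm wide (its x), 46 mm long (its y), 17.5 mm high, with two metal snap terminals 2.5 mm proud at its +y end; green with a white end, lying flat, loose on the table (outside the brown tray). Origin: centre of its underside. 46 g
- case: Orange parts case, 152 (x, carry handle at the -x front) by 200 mm (y); fixed. Origin: centre of underside, z up. Black foam floor at z = 18 mm. Three compartments side by side along y, all from x = -50 to +60 mm: widest y = -95 to -21, middle y = -19 to +44, narrowest y = +46 to +94. Divider tops z = 33, outer wall tops z = 42; walls 2 to 3 mm thick
- case_lid (a joint): Angle of the grey lid, rad: 0 shut, 1.83 fully open as at the start, leaning back past upright. Hinge along the case's y at x = +73, z = 42 mm of the case frame. Plate 8 mm thick, 200 wide, 130 long from the hinge: open, its free edge is at x = +106, z = 168; shut, at z = 43 to 51. Swings freely: pulled forward from behind past upright, it falls shut by itself and stays
- used_aa: Used AA cell, looks the same as the loose AA cells but lies in the brown tray; 15 mm thick, 50 mm long along its y. Stays in the tray
- used_9v: Used 9-volt block, looks the same as the loose one but lies in the brown tray; 26.5 mm by 46 mm (its y), 17.5 mm high. Stays in the tray
- tray: Shallow open light-brown tray, 110 mm (x) by 130 mm (y), 24 mm high, walls 3 mm, fixed in place; collects used batteries. Origin: centre of its underside

How it is judged:
By the outcome, as a careful person would: the job done as asked, in the order asked, and still so for the second after the job is handed in, with the robot touching nothing.
It also fails if it takes over 122 s, if anything falls off the work surface, if the arm or the gripper's body presses on something with over 40 N, if the wrist force passes 120 N, or if a joint passes its speed limit or range.

## Working session

There is one attempt and no reset: what is moved stays moved. The work goes in short steps, Python scripts to look and compute and a shell command to move; the robot and the scene stay as the last step left them, time stands still between calls to the robot, and variables do not carry over. Pictures are saved under pics/ and viewed, at most 14 in all, crops included, and the job is handed in when it is done.

```bash
ls; mkdir -p pics; python3 - <<'E'
from workcell import bot, vision
import cv2, numpy as np
s=bot.observe(); print({k:np.round(v,3).tolist() for k,v in s.items()})
for n in("top","side"):
    f=vision.grab_frame(n); cv2.imwrite(f"pics/{n}0.png",f["image"]); np.savez(f"/tmp/{n}0.npz",**f)
    print(n,f["fovy"],f["cx"],f["cy"],np.round(f["cam_to_world"],3).tolist(),(f["depth"]>0).mean())
E
```

```text
pics
{'clock': 0.0, 'qpos': [-1.2, 0.522, -0.036, 1.6, 0.021, 1.021, -0.113], 'qd': [-0.001, 0.0, 0.002, 0.001, 0.001, -0.001, -0.0], 'joint_efforts': [-0.001, -92.707, 1.98, -36.993, 0.018, 0.008, -0.0], 'position': [0.267, 0.565, 0.404], 'tool_rot': [-3.14, 0.0, 2.701], 'force': [0.49, 0.29, 0.871], 'moment': [0.027, -0.009, -0.01], 'finger_force': 0.0, 'grip_width': 0.085}
top 46.7164789365313 259.70615135525463 189.85247186713363 [[0.003, -0.984, 0.181, 0.274], [-1.0, -0.007, -0.022, 0.013], [0.023, -0.181, -0.983, 1.31], [0.0, 0.0, 0.0, 1.0]] 0.9959309895833334
side 50.98383001418126 254.39450903966892 185.80831749128765 [[0.867, -0.185, 0.462, -0.086], [-0.497, -0.37, 0.785, -0.974], [0.025, -0.911, -0.413, 0.59], [0.0, 0.0, 0.0, 1.0]] 0.9959157307942709
```

View pics/top0.png

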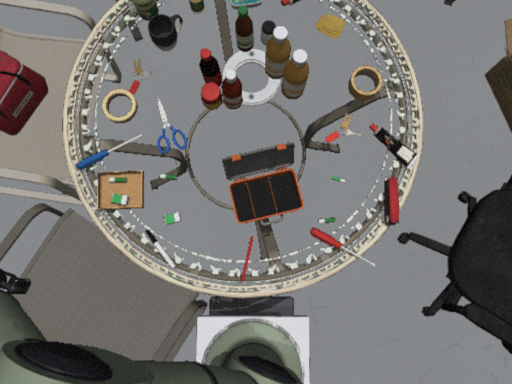

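View pics/side0.png

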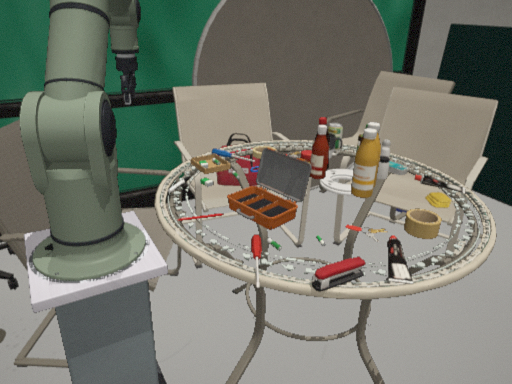

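The top view shows the case around (265,195) and its lid at (258,160). The tray is at (121,190), the loose 9V at (172,218), and the cells at (168,177), (338,179) and (327,220). Next I'll measure them.

```bash
cat > h.py <<'E'
import numpy as np, cv2
def load(n,tag=None):
    if tag: return dict(np.load(f"/tmp/{n}{tag}.npz"))
    from workcell import vision
    return vision.grab_frame(n)
def foc(f): return f["image"].shape[0]/2/np.tan(np.radians(float(f["fovy"]))/2)
def ray(f,u,v):
    T=f["cam_to_world"]; d=np.array([(u-f["cx"])/foc(f),(v-f["cy"])/foc(f),1.])
    return T[:3,3],T[:3,:3]@d
def plane(f,u,v,z):
    o,d=ray(f,u,v); return o+d*(z-o[2])/d[2]
def pt(f,u,v):
    o,d=ray(f,u,v); return o+d*f["depth"][int(round(v)),int(round(u))]
def proj(f,p):
    T=f["cam_to_world"]; q=T[:3,:3].T@(np.asarray(p)-T[:3,3]); return np.array([f["cx"]+foc(f)*q[0]/q[2],f["cy"]+foc(f)*q[1]/q[2]])
def two(f,a,g,b):
    o1,d1=ray(f,*a);o2,d2=ray(g,*b)
    A=np.stack([d1,-d2],1);t=np.linalg.lstsq(A,o2-o1,rcond=None)[0]
    p,q=o1+d1*t[0],o2+d2*t[1]; return (p+q)/2,np.linalg.norm(p-q)
def blobs(f,lo=(40,110,60),hi=(80,255,255),amin=8):
    h=cv2.cvtColor(f["image"],cv2.COLOR_BGR2HSV); m=cv2.inRange(h,lo,hi)
    n,l,st,c=cv2.connectedComponentsWithStats(m,connectivity=8)
    return [(c[i],st[i],np.argwhere(l==i)[:,::-1]) for i in range(1,n) if st[i][4]>=amin]
E
python3 - <<'E'
from h import *
for n in("top","side"):
    f=load(n,0)
    for c,st,p in blobs(f):
        if n=="side" and c[1]<145: continue
        w=plane(f,*c,0.008)
        if not(.3<w[0]<1 and -.6<w[1]<.6): continue
        P=np.array([pt(f,*q) for q in p])
        r=cv2.minAreaRect(p.astype(np.float32))
        print(n,c.round(1),st.tolist(),w.round(3),"depth med",np.median(P,0).round(3),np.round(r[1],1),round(r[2]))
f=load("top",0);g=load("side",0)
cv2.imwrite("pics/tz.png",np.vstack([np.hstack([cv2.resize(f["image"][y-16:y+16,x-20:x+20],(400,300),interpolation=cv2.INTER_NEAREST) for x,y in r]) for r in [[(168,177),(172,218)],[(338,179),(327,220)]]]))
cv2.imwrite("pics/case.png",cv2.resize(f["image"][135:235,205:325],(720,600),interpolation=cv2.INTER_CUBIC))
E
```

```text
top [170.5 176.7] [166, 175, 10, 4, 33] [0.552 0.25  0.008] depth med [0.55  0.25  0.015] [3. 9.] 90
top [335.6 178.4] [332, 177, 8, 4, 16] [ 0.55  -0.244  0.008] depth med [ 0.55  -0.244  0.009] [7.  1.9] 14
top [120.1 179.4] [116, 178, 9, 4, 32] [0.542 0.399 0.008] depth med [0.54  0.396 0.018] [3. 8.] 90
top [116.5 198.5] [112, 194, 10, 10, 66] [0.485 0.406 0.008] depth med [0.482 0.402 0.022] [7.5 8.5] 14
top [169.5 218.8] [165, 214, 10, 10, 71] [0.426 0.248 0.008] depth med [0.424 0.247 0.018] [8.5 8. ] 76
top [330.1 219.8] [326, 218, 9, 4, 29] [ 0.425 -0.224  0.008] depth med [ 0.424 -0.223  0.016] [3. 8.] 90
side [201.7 161.5] [199, 161, 6, 2, 11] [0.493 0.433 0.008] depth med [0.478 0.397 0.022] [1. 5.] 90
side [203.3 180.1] [201, 178, 7, 6, 24] [0.425 0.258 0.008] depth med [0.417 0.242 0.018] [4.2 6.4] 45
side [318.5 237.8] [317, 236, 4, 5, 12] [ 0.55  -0.246  0.008] depth med [ 0.548 -0.249  0.01 ] [4.2 2.1] 45
side [275.1 244.2] [271, 242, 9, 6, 25] [ 0.427 -0.218  0.008] depth med [ 0.421 -0.226  0.015] [7.5 3.4] 39
```

View pics/tz.png

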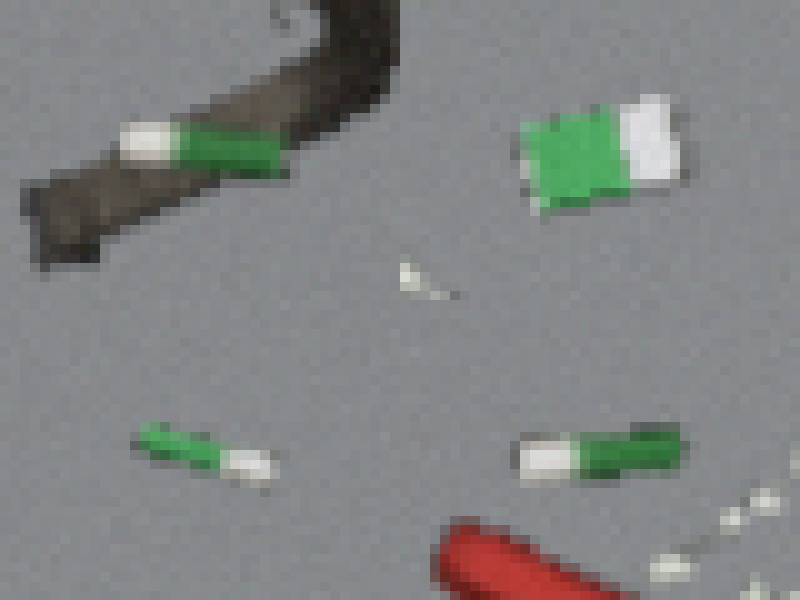

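View pics/case.png

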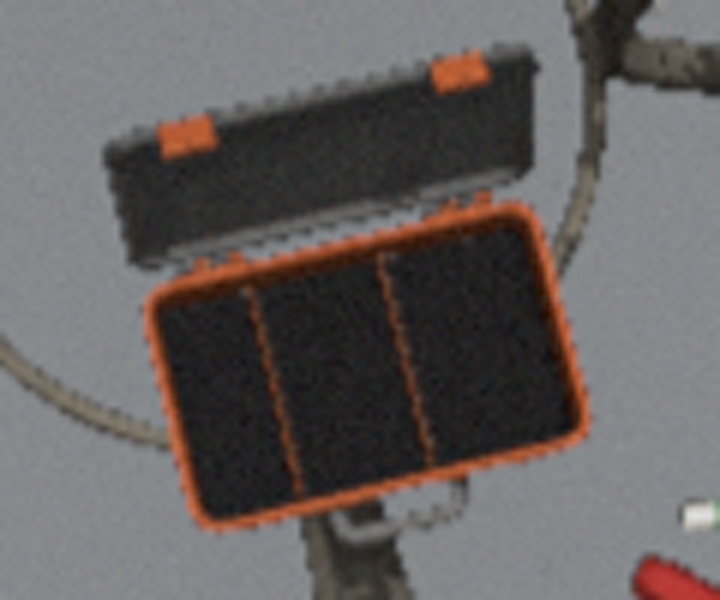

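Each loose item is isolated: AA (160-173,177), 9V (172,218), AAA (338,179) and AA (327,220). The case is open, and its narrow compartment is on the image left (+y). I'll fit poses from mask plus depth, and check with two-view rays.

```bash
cat > m.py <<'E'
from h import *
def cloud(f):
    h,w=f["depth"].shape; u,v=np.meshgrid(np.arange(w),np.arange(h)); z=f["depth"]
    c=np.stack([(u-f["cx"])/foc(f)*z,(v-f["cy"])/foc(f)*z,z],-1); T=f["cam_to_world"]; return c@T[:3,:3].T+T[:3,3]
def colmask(f):
    h=cv2.cvtColor(f["image"],cv2.COLOR_BGR2HSV)
    return (cv2.inRange(h,(40,100,50),(80,255,255))>0), (cv2.inRange(h,(0,0,165),(180,40,255))>0)
def item(f,x,y,r=.035,z0=0.004,z1=.04):
    P=cloud(f); g,w=colmask(f); m=(np.hypot(P[...,0]-x,P[...,1]-y)<r)&(P[...,2]>z0)&(P[...,2]<z1)
    mm=m&(g|w); vu=np.argwhere(mm); 
    if len(vu)<4: return None
    (cu,cv_),(a,b),ang=cv2.minAreaRect(vu[:,::-1].astype(np.float32))
    z=P[mm][:,2]; top=np.percentile(z,80)
    W=np.array([plane(f,u,v,top*.7)[:2] for v,u in vu]); 
    d=np.linalg.svd(W-W.mean(0))[2][0]; s=(W-W.mean(0))@d; t=(W-W.mean(0))@[-d[1],d[0]]
    c=W.mean(0)+d*(s.max()+s.min())/2+np.array([-d[1],d[0]])*(t.max()+t.min())/2
    dg=np.array([plane(f,u,v,top*.7)[:2] for v,u in np.argwhere(m&w)]).mean(0)-np.array([plane(f,u,v,top*.7)[:2] for v,u in np.argwhere(m&g)]).mean(0)
    return dict(mean=W.mean(0).round(4),mid=c.round(4),L=round(np.ptp(s),4),Wd=round(np.ptp(t),4),top=round(top,4),yaw_pca=round(np.degrees(np.arctan2(*(d*np.sign(d@dg))[::-1])),1),yaw_gw=round(np.degrees(np.arctan2(dg[1],dg[0])),1),n=len(vu),px=vu.mean(0)[::-1].round(1))
E
python3 - <<'E'
from m import *
f=load("top",0);g=load("side",0)
its=dict(aa1=(.552,.255),aa2=(.424,-.217),aaa=(.55,-.25),v9=(.424,.24),u9=(.482,.396),uaa=(.54,.39))
for k,(x,y) in its.items():
    for nm,F in(("top",f),("side",g)): print(k,nm,item(F,x,y))
P=cloud(f); h=cv2.cvtColor(f["image"],cv2.COLOR_BGR2HSV); o=cv2.inRange(h,(3,130,70),(18,255,255))>0
print("table z",np.median(P[225:235,200:240,2]),np.median(P[200:215,140:155,2]))
for nm,F in(("top",f),("side",g)):
    P=cloud(F);h=cv2.cvtColor(F["image"],cv2.COLOR_BGR2HSV); o=cv2.inRange(h,(3,130,60),(18,255,255))>0
    box=(P[...,0]>.38)&(P[...,0]<.62)&(P[...,1]>-.15)&(P[...,1]<.15)
    m=o&box&(P[...,2]>.036)&(P[...,2]<.05); Q=P[m]
    r=cv2.minAreaRect((Q[:,:2]*1000).astype(np.float32)); print(nm,"rim z",np.percentile(Q[:,2],[10,50,90]).round(4),r)
    m=box&(P[...,2]>.06); Q=P[m]; print("lid",Q.min(0).round(3),Q.max(0).round(3)); i=Q[:,2]>Q[:,2].max()-.012; print("lid top edge",cv2.minAreaRect((Q[i,:2]*1000).astype(np.float32)))
    d=box&(P[...,2]<.025)&(P[...,2]>.012)&~o&(F["image"].max(-1)<60); print("foam z",np.median(P[d][:,2]))
E
```

```text
aa1 top {'mean': array([0.5518, 0.2571]), 'mid': array([0.552 , 0.2579]), 'L': np.float64(0.0455), 'Wd': np.float64(0.0115), 'top': np.float64(0.0171), 'yaw_pca': np.float64(81.8), 'yaw_gw': np.float64(81.4), 'n': 56, 'px': array([167.8, 176.3])}
aa1 side {'mean': array([0.5507, 0.2578]), 'mid': array([0.5518, 0.2599]), 'L': np.float64(0.04), 'Wd': np.float64(0.0106), 'top': np.float64(0.0168), 'yaw_pca': np.float64(72.6), 'yaw_gw': np.float64(75.8), 'n': 13, 'px': array([234.5, 173.2])}
aa2 top {'mean': array([ 0.4237, -0.2133]), 'mid': array([ 0.4234, -0.2129]), 'L': np.float64(0.0456), 'Wd': np.float64(0.0109), 'top': np.float64(0.0182), 'yaw_pca': np.float64(96.2), 'yaw_gw': np.float64(95.4), 'n': 51, 'px': array([326.7, 220.1])}
aa2 side {'mean': array([ 0.4235, -0.2147]), 'mid': array([ 0.4239, -0.2146]), 'L': np.float64(0.0527), 'Wd': np.float64(0.0139), 'top': np.float64(0.0172), 'yaw_pca': np.float64(89.0), 'yaw_gw': np.float64(88.2), 'n': 45, 'px': array([273.4, 242.7])}
aaa top {'mean': array([ 0.5481, -0.2526]), 'mid': array([ 0.5486, -0.2517]), 'L': np.float64(0.037), 'W
[... 1891 characters left out ...]
table z -0.7203256795209447 -0.7188983830102411
top rim z [0.0378 0.0423 0.0456] ((494.3553161621094, -31.93836212158203), (130.10009765625, 199.1914825439453), 14.226302146911621)
lid [ 0.539 -0.111  0.06 ] [0.618 0.088 0.18 ]
lid top edge ((585.7492065429688, -5.266395568847656), (16.697237014770508, 178.50570678710938), 14.307720184326172)
foam z 0.018743474018422912
side rim z [0.0372 0.0412 0.0443] ((493.1048583984375, -36.68860626220703), (133.2996826171875, 202.42543029785156), 14.114322662353516)
lid [ 0.536 -0.116  0.06 ] [0.616 0.086 0.177]
lid top edge ((584.5202026367188, -12.770149230957031), (17.89426040649414, 182.06002807617188), 14.755544662475586)
foam z 0.01947702970264198
```

```bash
cat >> m.py <<'E'
def nav(x,y,z,yaw_deg,s=None):
    """rotation first, then tool-axis shift (cm) in the new axes"""
    from workcell import bot
    s=s or bot.observe(); p=s["position"]; yaw=np.degrees(s["tool_rot"][2])
    d=(yaw_deg-yaw+90)%180-90 if yaw_deg is not None else 0
    Y=np.radians(yaw+d); D=np.array([x,y,z])-p
    return f"rz_total {-np.radians(d):.3f} tx {100*(D[0]*np.cos(Y)+D[1]*np.sin(Y)):.2f} ty {100*(D[0]*np.sin(Y)-D[1]*np.cos(Y)):.2f} tz {-100*D[2]:.2f}"
E
python3 - <<'E'
from m import *
f=load("top",0)
z6=lambda q:(205+(q[0]+.5)/6-.5,135+(q[1]+.5)/6-.5)
L=[plane(f,*z6(q),.033)[:2] for q in[(250,292),(298,492)]]; R=[plane(f,*z6(q),.033)[:2] for q in[(383,255),(431,462)]]
C=[plane(f,*z6(q),.042)[:2] for q in[(150,293),(205,527),(588,425),(530,205)]]
for A in(L,R): d=A[0]-A[1]; print("divider yaw",np.degrees(np.arctan2(d[1],d[0])),np.linalg.norm(d))
d=C[0]-C[3]; print("back",np.linalg.norm(d),np.degrees(np.arctan2(*d[::-1]))-90); d=C[1]-C[2]; print("front",np.linalg.norm(d),np.degrees(np.arctan2(*d[::-1]))-90)
d=C[0]-C[1];print("left",np.linalg.norm(d),np.degrees(np.arctan2(*d[::-1])))
t=np.radians(14.2); ex=np.array([np.cos(t),np.sin(t)]);ey=np.array([-ex[1],ex[0]])
print("origin est y from dividers", [(p@ey).round(4) for p in L+R], "corners ex,ey",[(round(p@ex,4),round(p@ey,4)) for p in C])
P=cloud(f); 
H=P[(P[...,2]>.1)&(P[...,0]>.6)&(P[...,0]<.9)&(abs(P[...,1])<.25)]
for x in np.arange(.6,.9,.04): 
    print(round(x,2),[ (lambda q: round(q[:,2].max(),2) if len(q)>2 else 0)(H[(abs(H[:,0]-x-.02)<.02)&(abs(H[:,1]-y)<.02)]) for y in np.arange(.2,-.21,-.04)])
print(nav(.4272,.2400,.30,-70))
E
```

```text
divider yaw 13.71064840482362 0.1008396727860755
divider yaw 12.770118413121697 0.10457038009105939
back 0.19013809456934852 13.739157380999032
front 0.19037093183297898 15.293454834783816
left 0.1168171672916172 13.803611135142487
origin est y from dividers [np.float64(-0.1065), np.float64(-0.1057), np.float64(-0.1741), np.float64(-0.1715)] corners ex,ey [(np.float64(0.5273), np.float64(-0.0591)), (np.float64(0.4105), np.float64(-0.0583)), (np.float64(0.4142), np.float64(-0.2486)), (np.float64(0.5258), np.float64(-0.2492))]
0.6 [0, 0, 0, 0, 0, 0, np.float64(0.17), np.float64(0.18), np.float64(0.16), 0, 0]
0.64 [0, 0, 0, 0, 0, 0, 0, 0, 0, 0, 0]
0.68 [0, 0, 0, 0, 0, 0, 0, 0, 0, 0, 0]
0.72 [0, 0, np.float64(0.1), np.float64(0.16), np.float64(0.15), 0, 0, 0, 0, 0, 0]
0.76 [0, np.float64(0.11), np.float64(0.11), np.float64(0.22), np.float64(0.22), 0, 0, np.float64(0.18), np.float64(0.2), 0, 0]
0.8 [0, np.float64(0.22), np.float64(0.22), 0, np.float64(0.15), 0, 0, np.float64(0.25), np.float64(0.25), np.float64(0.18), 0]
0.84 [0, np.float64(0.23), np.float64(0.22), 0, 0, 0, np.float64(0.25), np.float64(0.25), np.float64(0.25), 0, 0]
0.88 [0, 0, 0, 0, 0, 0, np.float64(0.25), np.float64(0.25), 0, 0, 0]
rz_total 0.781 tx -36.05 ty 3.96 tz 10.46
```

```bash
python3 -m creep '[[[0.1,0,0,0,0,0,0.156],[0.1,0,0,0,0,0,0.156],[0.1,0,0,0,0,0,0.156],[0.1,0,0,0,0,0,0.156],[0.1,0,0,0,0,0,0.157],[0.1,-4,0.4,0,0,0,0],[0.1,-4,0.4,0,0,0,0],[0.1,-4,0.4,0,0,0,0],[0.1,-4,0.4,0,0,0,0],[0.1,-4,0.4,1,0,0,0],[0.1,-4,0.4,1,0,0,0],[0.1,-4,0.4,1,0,0,0]]]' 30
python3 -m creep '[[[0.1,-4,0.5,3,0,0,0],[0.1,-4,0.5,3,0,0,0],[0.1,0,0,1.4,0,0,0],[0.1,0,0,0,0,0,0],[0.1,0,0,0,0,0,0]]]'
python3 -c "
from m import *
print(nav(.4272,.2398,.20,-70))"
```

```text
clock: 1.95
position: [0.3891, 0.3105, 0.3746]
tool_rot: [3.141, -0.0, 1.92]
force: [0.4, -0.4, -0.5]
grip_width: 0.0468
finger_force: 0.0
clock: 2.58
position: [0.4253, 0.2409, 0.3013]
tool_rot: [3.141, -0.001, 1.921]
force: [-0.2, 0.5, 0.2]
grip_width: 0.0472
finger_force: 0.0
rz_total 0.001 tx -0.17 ty 0.14 tz 10.13
```

```bash
python3 -m creep '[[[0.1,-0.2,0.1,4,0,0,0],[0.1,0,0,4,0,0,0],[0.1,0,0,3,0,0,0],[0.1,0,0,1.2,0,0,0],[0.1,0,0,0,0,0,0],[-0.6,0,0,0,0,0,0],[-0.6,0,0,0,0,0,0],[-0.6,0,0,0,0,0,0],[-0.6,0,0,0,0,0,0],[-0.6,0,0,0,0,0,0]]]' 30
python3 -m creep '[[[-0.6,0,0,-3,0,0,0],[-0.6,0,0,-5,0,0,0],[-0.6,0,0,-5,0,0,0],[-0.6,0,0,-5,0,0,0],[-0.6,0,0,-3,0,0,0],[-0.6,0,0,0,0,0,0]]]'
python3 -c "
from m import *
print(nav(.5003,-.0902,.40,104.1))"
```

```text
clock: 3.82
position: [0.4274, 0.2387, 0.1801]
tool_rot: [3.14, -0.001, 1.92]
force: [-1.2, 0.3, 6.7]
grip_width: 0.0263
finger_force: 27.9
clock: 4.58
position: [0.4272, 0.2384, 0.3917]
tool_rot: [3.137, -0.002, 1.92]
force: [-0.2, -0.2, -1.8]
grip_width: 0.0264
finger_force: 28.9
rz_total 0.103 tx -33.65 ty -0.92 tz -0.83
```

```bash
python3 -m creep '[[[-0.6,0,0,-0.5,0,0,0.103],[-0.6,-4,-0.1,0,0,0,0],[-0.6,-4,-0.1,0,0,0,0],[-0.6,-4,-0.1,0,0,0,0],[-0.6,-4,-0.1,0,0,0,0],[-0.6,-4,-0.1,0,0,0,0],[-0.6,-4,-0.1,0,0,0,0],[-0.6,-4,-0.1,0,0,0,0],[-0.6,-4,-0.1,0,0,0,0],[-0.6,-1.6,0,0,0,0,0],[-0.6,0,0,0,0,0,0],[-0.6,0,0,0,0,0,0]]]'
python3 -c "
from m import *
print(nav(.5003,-.0902,.199,104.1))
f=load('top');g=load('side')
cv2.imwrite('pics/p1.png',np.hstack([cv2.resize(f['image'][130:240,200:330],(400,338)),cv2.resize(g['image'][130:240,200:330],(400,338))]))"
```

```text
clock: 6.08
position: [0.501, -0.0883, 0.3935]
tool_rot: [-3.141, -0.001, 1.818]
force: [0.8, 0.6, -0.4]
grip_width: 0.0262
finger_force: 28.8
rz_total 0.001 tx -0.16 ty -0.12 tz 19.45
```

View pics/p1.png

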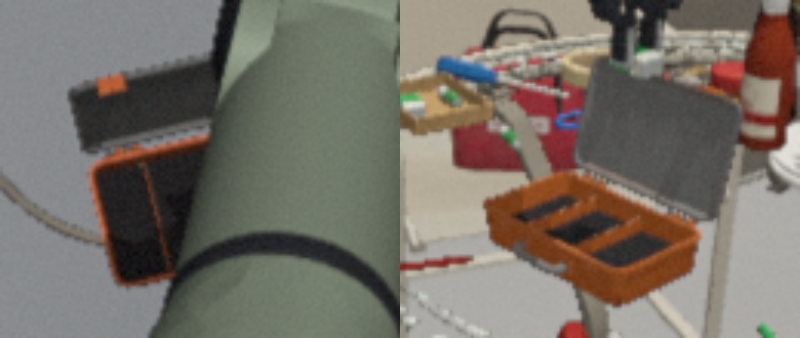

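The 9V is held above the case (side crop, at 650,60). I'll lower it and release.

```bash
python3 -m creep '[[[-0.6,-0.2,-0.1,4,0,0,0],[-0.6,0,0,4,0,0,0],[-0.6,0,0,4,0,0,0],[-0.6,0,0,3.5,0,0,0],[-0.6,0,0,2.5,0,0,0],[-0.6,0,0,1.3,0,0,0],[-0.6,0,0,0,0,0,0],[-0.6,0,0,0,0,0,0]]]'
```

```text
clock: 7.18
position: [0.501, -0.0915, 0.2016]
tool_rot: [3.14, 0.0, 1.817]
force: [-0.4, -0.2, -0.4]
grip_width: 0.0265
finger_force: 28.8
```

```bash
python3 -m creep '[[[-0.6,0,0,0.2,0,0,0],[-0.1,0,0,0,0,0,0],[-0.1,0,0,0,0,0,0],[-0.1,0,0,0,0,0,0],[-0.1,0,0,-3,0,0,0],[-0.1,0,0,-4,0,0,0],[-0.1,0,0,-4,0,0,0],[-0.1,0,0,-4,0,0,0],[-0.1,0,0,-4,0,0,0],[-0.1,0,0,-1,0,0,0],[-0.1,0,0,0,0,0,0]]]'
python3 -c "
from m import *
print(nav(.4235,-.2135,.25,94.5))"
```

```text
clock: 8.55
position: [0.5006, -0.0915, 0.3987]
tool_rot: [3.141, -0.0, 1.817]
force: [-0.9, 0.6, -0.7]
grip_width: 0.0384
finger_force: 0.0
rz_total 0.168 tx -11.56 ty -8.65 tz 14.87
```

```bash
python3 - <<'E'
from m import *
from workcell import bot
f=load("top",0);P=cloud(f)
h=cv2.cvtColor(f["image"],cv2.COLOR_BGR2HSV); r=((h[...,0]<8)|(h[...,0]>172))&(h[...,1]>120)
m=r&(abs(P[...,0]-.39)<.06)&(abs(P[...,1]+.21)<.08)
Q=P[m]
for y in np.arange(-.15,-.26,-.01):
    q=Q[abs(Q[:,1]-y)<.005]; print(round(y,2),(q[:,0].max().round(4),q[:,2].max().round(3)) if len(q) else None)
g=load("side")
P=cloud(g);G,_=colmask(g);b=(abs(P[...,0]-.5)<.03)&(abs(P[...,1]+.09)<.04)&G;print("9v in case side",b.sum(),np.median(P[b],0))
E
```

```text
-0.15 None
-0.16 None
-0.17 None
-0.18 None
-0.19 None
-0.2 None
-0.21 None
-0.22 (np.float64(0.3645), np.float64(0.028))
-0.23 (np.float64(0.3708), np.float64(0.029))
-0.24 (np.float64(0.362), np.float64(0.025))
-0.25 (np.float64(0.3565), np.float64(0.024))
-0.26 None
9v in case side 60 [ 0.48938802 -0.08675565  0.03565721]
```

```bash
python3 - <<'E'
from m import *
f=load("top",0);P=cloud(f)
for u,v in[(315,230),(320,232),(320,236),(325,235),(330,240)]: print(u,v,f["image"][v,u],cv2.cvtColor(f["image"][v:v+1,u:u+1],cv2.COLOR_BGR2HSV)[0,0],P[v,u].round(3))
m=(P[...,2]>.01)&(P[...,2]<.08)&(abs(P[...,0]-.385)<.045)&(abs(P[...,1]+.19)<.06)
for y in np.arange(-.14,-.26,-.01):
    q=P[m&(abs(P[...,1]-y)<.005)]; q=q[q[:,0]<.412]; print(round(y,2),(q[:,0].max().round(4),q[:,2].max().round(3)) if len(q) else None)
E
```

```text
315 230 [102 118 110] [ 45  35 118] [ 0.326 -0.069  0.755]
320 232 [103 120 109] [ 49  36 120] [ 0.324 -0.076  0.75 ]
320 236 [105 119 108] [ 54  30 119] [ 0.319 -0.076  0.751]
325 235 [ 97 112 103] [ 48  34 112] [ 0.321 -0.084  0.742]
330 240 [46 50 43] [73 36 50] [ 0.315 -0.092  0.729]
-0.14 None
-0.15 None
-0.16 None
-0.17 None
-0.18 None
-0.19 None
-0.2 None
-0.21 None
-0.22 (np.float64(0.3672), np.float64(0.028))
-0.23 (np.float64(0.3739), np.float64(0.027))
-0.24 (np.float64(0.365), np.float64(0.026))
-0.25 (np.float64(0.3594), np.float64(0.023))
```

```bash
sed -i 's/if tag: return/if tag is not None: return/' h.py; python3 - <<'E'
from m import *
f=load("top",0);P=cloud(f)
m=(P[...,2]>.01)&(P[...,2]<.08)&(abs(P[...,0]-.385)<.045)&(abs(P[...,1]+.19)<.06)
for y in np.arange(-.16,-.26,-.01):
    q=P[m&(abs(P[...,1]-y)<.005)]; q=q[q[:,0]<.412]; print(round(y,2),(q[:,0].max().round(4),q[:,2].max().round(3)) if len(q) else None)
print(item(f,.424,-.217),item(f,.55,-.25))
E
```

```text
-0.16 (np.float64(0.3958), np.float64(0.027))
-0.17 (np.float64(0.403), np.float64(0.028))
-0.18 (np.float64(0.4029), np.float64(0.032))
-0.19 (np.float64(0.3973), np.float64(0.03))
-0.2 (np.float64(0.3914), np.float64(0.031))
-0.21 (np.float64(0.3855), np.float64(0.029))
-0.22 (np.float64(0.3828), np.float64(0.031))
-0.23 (np.float64(0.374), np.float64(0.027))
-0.24 (np.float64(0.3684), np.float64(0.027))
-0.25 (np.float64(0.3594), np.float64(0.025))
{'mean': array([ 0.424, -0.213]), 'mid': array([ 0.4235, -0.2131]), 'L': np.float64(0.0455), 'Wd': np.float64(0.0109), 'top': np.float64(0.0165), 'yaw_pca': np.float64(95.5), 'yaw_gw': np.float64(95.1), 'n': 53, 'px': array([326.5, 220. ])} {'mean': array([ 0.5483, -0.2515]), 'mid': array([ 0.5486, -0.2513]), 'L': np.float64(0.0377), 'Wd': np.float64(0.0068), 'top': np.float64(0.012), 'yaw_pca': np.float64(-104.0), 'yaw_gw': np.float64(-103.4), 'n': 29, 'px': array([338.1, 179. ])}
```

```bash
python3 -c "
from m import *
print(nav(.426,-.218,.178,95.3))"; python3 -m creep '[[[-0.3,0,0,0,0,0,0.154],[-0.3,-3,-2,0,0,0,0],[-0.3,-4,-3,0,0,0,0],[-0.3,-4,-3,0,0,0,0],[-0.3,-1,-0.5,3,0,0,0],[-0.3,0,0,4,0,0,0],[-0.3,0,0,4,0,0,0],[-0.3,0,0,3,0,0,0],[-0.3,0,0,0,0,0,0],[-0.3,0,0,0,0,0,0]]]'
python3 -c "
from m import *
print(nav(.426,-.218,.178,95.3))"
```

```text
rz_total 0.154 tx -11.90 ty -8.58 tz 21.96
clock: 9.95
position: [0.4271, -0.2192, 0.2593]
tool_rot: [-3.142, 0.0, 1.662]
force: [0.9, 0.1, 0.7]
grip_width: 0.0301
finger_force: 0.0
rz_total -0.001 tx 0.13 ty -0.10 tz 8.13
```

```bash
python3 -m creep '[[[-0.3,0.1,-0.1,3,0,0,0],[-0.3,0,0,3,0,0,0],[-0.3,0,0,2.1,0,0,0],[-0.3,0,0,0,0,0,0],[-0.8,0,0,0,0,0,0],[-0.8,0,0,0,0,0,0],[-0.8,0,0,0,0,0,0],[-0.8,0,0,0,0,0,0],[-0.8,0,0,0,0,0,0]]]' 25
python3 -m creep '[[[-0.8,0,0,-3,0,0,0],[-0.8,0,0,-5,0,0,0],[-0.8,0,0,-5,0,0,0],[-0.8,0,0,-5,0,0,0],[-0.8,0,0,-3,0,0,0],[-0.8,0,0,0,0,0,0]]]'
python3 -c "
from m import *
print(nav(.467,-.0316,.40,104.1))"
```

```text
clock: 11.08
position: [0.4264, -0.2182, 0.1789]
tool_rot: [3.14, 0.001, 1.663]
force: [-1.2, -0.7, 11.0]
grip_width: 0.0154
finger_force: 26.4
clock: 11.82
position: [0.4261, -0.2181, 0.3902]
tool_rot: [3.137, 0.001, 1.663]
force: [-1.3, 0.2, -0.5]
grip_width: 0.0152
finger_force: 25.5
rz_total -0.154 tx 17.09 ty 8.51 tz -0.98
```

```bash
python3 -m creep '[[[-0.8,0,0,-0.5,0,0,-0.154],[-0.8,4,2,0,0,0,0],[-0.8,4,2,0,0,0,0],[-0.8,4,2,0,0,0,0],[-0.8,4,2,0,0,0,0],[-0.8,1,0.5,0,0,0,0],[-0.8,0,0,0,0,0,0],[-0.8,0,0,0,0,0,0]]]'
python3 -c "
from m import *
print(nav(.467,-.0316,.199,104.1))"
```

```text
clock: 12.82
position: [0.4667, -0.0336, 0.3926]
tool_rot: [-3.141, 0.0, 1.815]
force: [0.5, -0.1, 0.2]
grip_width: 0.0157
finger_force: 25.5
rz_total -0.002 tx 0.19 ty 0.08 tz 19.36
```

```bash
python3 -m creep '[[[-0.8,0.2,0.1,4,0,0,0],[-0.8,0,0,4,0,0,0],[-0.8,0,0,4,0,0,0],[-0.8,0,0,3.5,0,0,0],[-0.8,0,0,2.5,0,0,0],[-0.8,0,0,1.2,0,0,0],[-0.8,0,0,0.1,0,0,0],[-0.8,0,0,0,0,0,0]]]'
python3 -c "
from m import *
print(nav(.467,-.0316,.1975,104.1))"
```

```text
clock: 13.82
position: [0.4678, -0.0305, 0.2005]
tool_rot: [3.141, 0.0, 1.816]
force: [0.3, 0.1, -0.2]
grip_width: 0.0154
finger_force: 25.5
rz_total -0.001 tx -0.08 ty -0.10 tz 0.30
```

```bash
python3 -m creep '[[[-0.8,0,0,0.25,0,0,0],[-0.8,0,0,0,0,0,0],[-0.45,0,0,0,0,0,0],[-0.45,0,0,0,0,0,0],[-0.45,0,0,0,0,0,0],[-0.45,0,0,-2,0,0,0],[-0.45,0,0,-4,0,0,0],[-0.45,0,0,-4,0,0,0],[-0.45,0,0,-5,0,0,0],[-0.45,0,0,-5,0,0,0],[-0.2,0,0,0,0,0,0]]]'
python3 -c "
from m import *
print(nav(.552,.258,.178,81))"
```

```text
clock: 15.2
position: [0.468, -0.0304, 0.4002]
tool_rot: [3.136, 0.0, 1.817]
force: [-0.2, 0.0, 0.2]
grip_width: 0.0345
finger_force: 0.0
rz_total 0.403 tx 29.80 ty 3.79 tz 22.22
```

```bash
python3 -m creep '[[[-0.2,0,0,0,0,0,0.134],[-0.2,0,0,0,0,0,0.134],[-0.2,0,0,0,0,0,0.135],[-0.2,4,0.5,0,0,0,0],[-0.2,4,0.5,0,0,0,0],[-0.2,4,0.5,0,0,0,0],[-0.2,4,0.5,0,0,0,0],[-0.2,4,0.5,0,0,0,0],[-0.2,4,0.5,0,0,0,0],[-0.2,4,0.5,3,0,0,0],[-0.2,1.8,0.3,4,0,0,0],[-0.2,0,0,4,0,0,0]]]'
python3 -m creep '[[[-0.2,0,0,3,0,0,0],[-0.2,0,0,0,0,0,0],[-0.2,0,0,0,0,0,0]]]'
python3 -c "
from m import *
print(nav(.552,.258,.178,81))
f=load('top');g=load('side')
print(item(g,.552,.258))
cv2.imwrite('pics/p2.png',np.hstack([cv2.resize(f['image'][130:240,200:330],(400,338)),cv2.resize(g['image'][130:240,200:330],(400,338))]))"
```

```text
clock: 16.7
position: [0.5513, 0.2596, 0.2847]
tool_rot: [-3.141, 0.0, 1.416]
force: [0.6, -0.7, -0.2]
grip_width: 0.0346
finger_force: 0.0
clock: 17.08
position: [0.5519, 0.258, 0.2579]
tool_rot: [3.141, -0.0, 1.413]
force: [-0.2, -0.0, -0.4]
grip_width: 0.0346
finger_force: 0.0
rz_total -0.000 tx -0.00 ty 0.01 tz 7.99
{'mean': array([0.5492, 0.251 ]), 'mid': array([0.5492, 0.251 ]), 'L': np.float64(0.0202), 'Wd': np.float64(0.0073), 'top': np.float64(0.0163), 'yaw_pca': np.float64(nan), 'yaw_gw': np.float64(nan), 'n': 7, 'px': array([235., 174.])}m.py:17: RuntimeWarning: Mean of empty slice.
  dg=np.array([plane(f,u,v,top*.7)[:2] for v,u in np.argwhere(m&w)]).mean(0)-np.array([plane(f,u,v,top*.7)[:2] for v,u in np.argwhere(m&g)]).mean(0)
  ret = ret.dtype.type(ret / rcount)
```

View pics/p2.png

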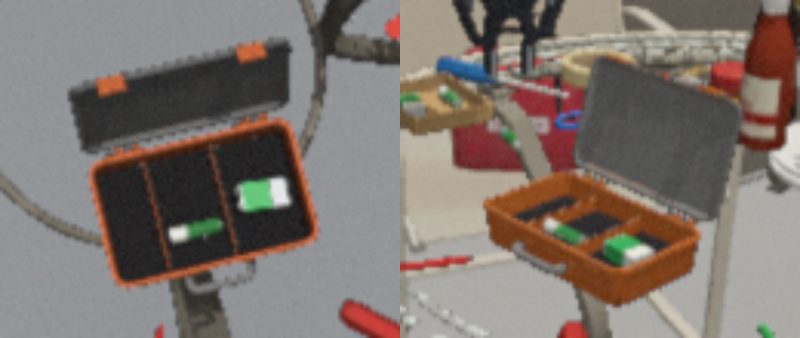

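The 9V lies flat in the widest compartment (top crop, 265,193) and the first AA lies at the front of the middle one (195,230). Now for the second AA.

```bash
python3 -m creep '[[[-0.2,0,0,3,0,0,0],[-0.2,0,0,3,0,0,0],[-0.2,0,0,2,0,0,0],[-0.2,0,0,0,0,0,0],[-0.8,0,0,0,0,0,0],[-0.8,0,0,0,0,0,0],[-0.8,0,0,0,0,0,0],[-0.8,0,0,0,0,0,0],[-0.8,0,0,0,0,0,0]]]' 25
python3 -m creep '[[[-0.8,0,0,-3,0,0,0],[-0.8,0,0,-5,0,0,0],[-0.8,0,0,-5,0,0,0],[-0.8,0,0,-5,0,0,0],[-0.8,0,0,-3,0,0,0],[-0.8,0,0,0,0,0,0]]]'
python3 -c "
from m import *
f=load('top')
r=item(f,.466,-.0265,z0=.02,z1=.06);print(r)
D=r['mid']-[.4861,-.034];print('case xy',D@[.9694,.2453],D@[-.2453,.9694])
print(nav(.5045,-.0175,.40,104.1))"
```

```text
clock: 18.3
position: [0.5521, 0.2582, 0.1783]
tool_rot: [3.14, -0.001, 1.414]
force: [-0.5, -1.5, 9.1]
grip_width: 0.0154
finger_force: 27.0
clock: 19.05
position: [0.5519, 0.2582, 0.3899]
tool_rot: [3.138, -0.003, 1.414]
force: [0.2, 0.5, -0.5]
grip_width: 0.0159
finger_force: 26.3
{'mean': array([ 0.4679, -0.0263]), 'mid': array([ 0.4673, -0.0252]), 'L': np.float64(0.0469), 'Wd': np.float64(0.0137), 'top': np.float64(0.0355), 'yaw_pca': np.float64(103.3), 'yaw_gw': np.float64(103.0), 'n': 64, 'px': array([263.3, 204.2])}
case xy -0.016066079999999986 0.013142359999999999
rz_total -0.403 tx -25.59 ty -11.28 tz -1.18
```

```bash
python3 -m creep '[[[-0.8,0,0,-1,0,0,-0.134],[-0.8,0,0,0,0,0,-0.134],[-0.8,0,0,0,0,0,-0.135],[-0.8,-4,-2,0,0,0,0],[-0.8,-4,-2,0,0,0,0],[-0.8,-4,-2,0,0,0,0],[-0.8,-4,-2,0,0,0,0],[-0.8,-4,-1.5,0,0,0,0],[-0.8,-4,-1.5,0,0,0,0],[-0.8,-1.6,-0.3,0,0,0,0],[-0.8,0,0,0,0,0,0],[-0.8,0,0,0,0,0,0]]]'
python3 -c "
from m import *
print(nav(.5045,-.017,.199,104.1))"
```

```text
clock: 20.6
position: [0.5045, -0.0165, 0.3968]
tool_rot: [-3.141, -0.0, 1.818]
force: [-0.5, 0.1, 0.7]
grip_width: 0.0155
finger_force: 26.3
rz_total 0.001 tx -0.04 ty -0.01 tz 19.78
```

```bash
python3 -m creep '[[[-0.8,0,0,4,0,0,0],[-0.8,0,0,4,0,0,0],[-0.8,0,0,4,0,0,0],[-0.8,0,0,3.5,0,0,0],[-0.8,0,0,2.5,0,0,0],[-0.8,0,0,1.7,0,0,0],[-0.8,0,0,0.2,0,0,0],[-0.8,0,0,0,0,0,0],[-0.8,0,0,0,0,0,0]]]'
python3 -c "
from m import *
print(nav(.5045,-.017,.197,104.1))"
```

```text
clock: 21.72
position: [0.5047, -0.0176, 0.199]
tool_rot: [3.14, 0.0, 1.817]
force: [0.3, 0.4, 0.3]
grip_width: 0.0157
finger_force: 26.3
rz_total -0.000 tx 0.06 ty -0.00 tz 0.20
```

```bash
python3 -m creep '[[[-0.8,0,0,0.2,0,0,0],[-0.8,0,0,0,0,0,0],[-0.45,0,0,0,0,0,0],[-0.45,0,0,0,0,0,0],[-0.45,0,0,0,0,0,0],[-0.45,0,0,-2,0,0,0],[-0.45,0,0,-4,0,0,0],[-0.45,0,0,-4,0,0,0],[-0.45,0,0,-5,0,0,0],[-0.45,0,0,-5,0,0,0],[-0.35,0,0,0,0,0,0]]]'
python3 -c "
from m import *
print(nav(.5485,-.2525,.1755,76))"
```

```text
clock: 23.1
position: [0.5049, -0.0178, 0.3994]
tool_rot: [3.136, 0.0, 1.817]
force: [0.2, 0.2, -1.8]
grip_width: 0.0278
finger_force: 0.0
rz_total 0.490 tx -21.71 ty 9.91 tz 22.39
```

```bash
python3 -m creep '[[[-0.35,0,0,0,0,0,0.163],[-0.35,0,0,0,0,0,0.163],[-0.35,0,0,0,0,0,0.164],[-0.35,-4,2,0,0,0,0],[-0.35,-4,2,0,0,0,0],[-0.35,-4,2,0,0,0,0],[-0.35,-4,2,0,0,0,0],[-0.35,-4,1.5,2,0,0,0],[-0.35,-1.7,0.4,4,0,0,0],[-0.35,0,0,4,0,0,0],[-0.35,0,0,4,0,0,0],[-0.35,0,0,0,0,0,0]]]'
python3 -m creep '[[[-0.35,0,0,0,0,0,0],[-0.35,0,0,0,0,0,0]]]'
python3 -c "
from m import *
print(nav(.5485,-.2525,.1755,76))
f=load('top');g=load('side')
print(item(g,.5485,-.2525))
cv2.imwrite('pics/p3.png',np.hstack([cv2.resize(f['image'][130:240,200:330],(400,338)),cv2.resize(g['image'][190:290,260:378],(400,338))]))"
```

```text
clock: 24.6
position: [0.5469, -0.2519, 0.2534]
tool_rot: [-3.136, -0.0, 1.326]
force: [-0.4, 0.1, 0.4]
grip_width: 0.0277
finger_force: 0.0
clock: 24.85
position: [0.5484, -0.2523, 0.2577]
tool_rot: [3.139, 0.0, 1.327]
force: [0.0, 0.3, -0.1]
grip_width: 0.0276
finger_force: 0.0
rz_total 0.000 tx -0.01 ty 0.01 tz 8.22
{'mean': array([ 0.5485, -0.2546]), 'mid': array([ 0.5485, -0.2549]), 'L': np.float64(0.0363), 'Wd': np.float64(0.0089), 'top': np.float64(0.012), 'yaw_pca': np.float64(-103.3), 'yaw_gw': np.float64(-99.1), 'n': 21, 'px': array([320. , 239.3])}
```

View pics/p3.png

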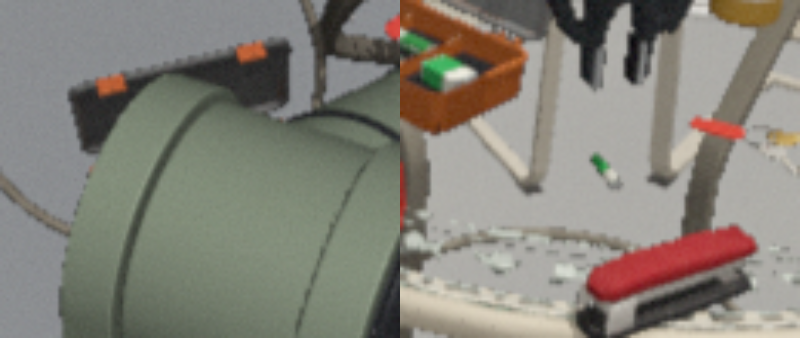

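The fingers (side crop, 590-650,65) straddle the AAA at (605,170). They are slimmer at the tips than over their backs.

```bash
python3 -m creep '[[[-0.35,0,0,3,0,0,0],[-0.35,0,0,3,0,0,0],[-0.35,0,0,2.2,0,0,0],[-0.35,0,0,0,0,0,0],[-0.9,0,0,0,0,0,0],[-0.9,0,0,0,0,0,0],[-0.9,0,0,0,0,0,0],[-0.9,0,0,0,0,0,0],[-0.9,0,0,0,0,0,0]]]' 25
python3 -m creep '[[[-0.9,0,0,-3,0,0,0],[-0.9,0,0,-5,0,0,0],[-0.9,0,0,-5,0,0,0],[-0.9,0,0,-5,0,0,0],[-0.9,0,0,-4,0,0,0],[-0.9,0,0,0,0,0,0]]]'
python3 -c "
from m import *
print(nav(.4689,.0339,.40,14.2))"
```

```text
clock: 26.08
position: [0.5482, -0.2523, 0.1745]
tool_rot: [3.141, 0.0, 1.327]
force: [0.6, 0.2, 5.5]
grip_width: 0.0086
finger_force: 26.5
clock: 26.82
position: [0.5483, -0.2524, 0.3968]
tool_rot: [3.137, -0.0, 1.327]
force: [0.2, 0.4, -0.1]
grip_width: 0.0089
finger_force: 26.0
rz_total 1.079 tx -0.67 ty -29.70 tz -0.32
```

```bash
python3 -m creep '[[[-0.9,0,0,-0.5,0,0,0.18],[-0.9,0,0,0,0,0,0.18],[-0.9,0,0,0,0,0,0.18],[-0.9,0,0,0,0,0,0.18],[-0.9,0,0,0,0,0,0.18],[-0.9,0,0,0,0,0,0.179],[-0.9,0,-4,0,0,0,0],[-0.9,0,-4,0,0,0,0],[-0.9,0,-4,0,0,0,0],[-0.9,0,-4,0,0,0,0],[-0.9,0,-4,0,0,0,0],[-0.9,0,-4,0,0,0,0]]]'
python3 -m creep '[[[-0.9,-0.6,-4,0,0,0,0],[-0.9,0,-1.7,0,0,0,0],[-0.9,0,0,0,0,0,0],[-0.9,0,0,0,0,0,0]]]'
python3 -c "
from m import *
print(nav(.4689,.0339,.199,14.2))
g=load('side');cv2.imwrite('pics/p4.png',cv2.resize(g['image'][100:230,190:330],(700,600)))"
```

```text
clock: 28.32
position: [0.4884, -0.0181, 0.3983]
tool_rot: [3.142, 0.001, 0.248]
force: [1.2, 0.1, 0.0]
grip_width: 0.0089
finger_force: 26.0
clock: 28.82
position: [0.4693, 0.0337, 0.3989]
tool_rot: [3.141, 0.001, 0.247]
force: [0.1, -1.0, 0.2]
grip_width: 0.0091
finger_force: 26.0
rz_total -0.001 tx -0.04 ty -0.03 tz 19.99
```

View pics/p4.png

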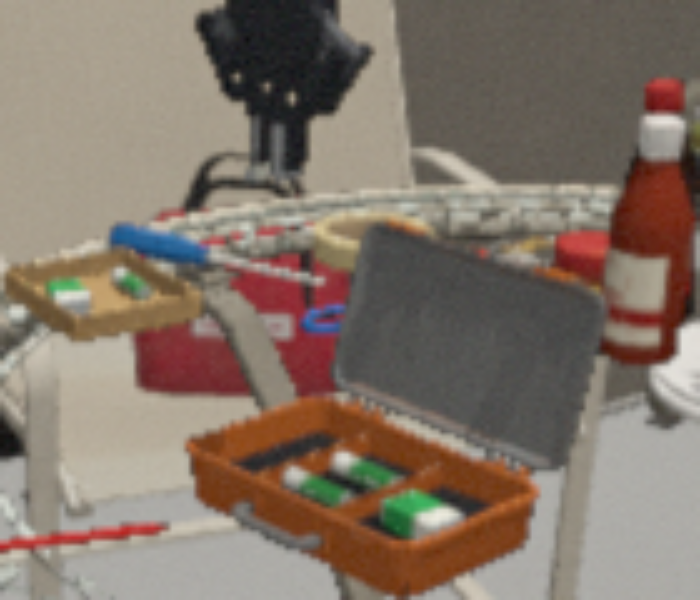

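Both AAs lie in the middle compartment (310,485 and 365,465). I can't see the AAA at the fingertips (280,165), so I'll check.

```bash
python3 - <<'E'
from m import *
from workcell import bot
f=load("top");g=load("side")
for n,F in(("top",f),("side",g)):
    P=cloud(F);G,W=colmask(F)
    for nm,c in(("orig",(.5485,-.2525)),("grip",(.469,.034))):
        m=G&(np.hypot(P[...,0]-c[0],P[...,1]-c[1])<.06)&(P[...,2]>-.02); print(n,nm,m.sum(),np.median(P[m],0).round(3) if m.any() else "")
u,v=proj(g,(.469,.034,.235)).astype(int);print(u,v)
cv2.imwrite("pics/p5.png",cv2.resize(g["image"][v-20:v+20,u-20:u+20],(600,600),interpolation=cv2.INTER_NEAREST))
E
```

```text
top orig 0 
top grip 14 [ 0.469 -0.022  0.033]
side orig 0 
side grip 3 [ 0.465 -0.025  0.032]
244 134
```

View pics/p5.png

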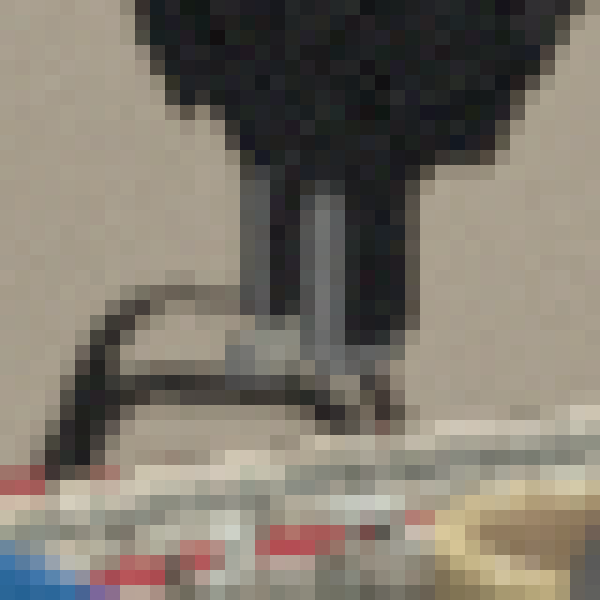

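The white end (p5, 260,350) shows below and in front of the fingertips, so the AAA is held. I'll lower it.

```bash
python3 -m creep '[[[-0.9,0,0,4,0,0,0],[-0.9,0,0,4,0,0,0],[-0.9,0,0,4,0,0,0],[-0.9,0,0,3.5,0,0,0],[-0.9,0,0,2.5,0,0,0],[-0.9,0,0,1.5,0,0,0],[-0.9,0,0,0.7,0,0,0],[-0.9,0,0,0,0,0,0],[-0.9,0,0,0,0,0,0]]]'
python3 -c "
from m import *
print(nav(.4689,.0339,.193,14.2))"
```

```text
clock: 30.1
position: [0.4695, 0.0342, 0.1977]
tool_rot: [3.141, -0.001, 0.248]
force: [-0.3, -0.0, -0.7]
grip_width: 0.009
finger_force: 26.0
rz_total -0.000 tx -0.07 ty 0.01 tz 0.47
```

```bash
python3 -m creep '[[[-0.9,0,0,0.2,0,0,0],[-0.9,0,0,0.2,0,0,0],[-0.9,0,0,0,0,0,0],[-0.9,0,0,0,0,0,0]]]'
python3 -m creep '[[[-0.6,0,0,0,0,0,0],[-0.6,0,0,0,0,0,0],[-0.6,0,0,0,0,0,0],[-0.6,0,0,-2,0,0,0],[-0.6,0,0,-4,0,0,0],[-0.6,0,0,-4,0,0,0],[-0.6,0,0,-5,0,0,0],[-0.6,0,0,-5,0,0,0],[-0.9,0,0,-2,0,0,0],[-0.9,0,0,0,0,0,0]]]'
python3 -c "
from m import *
for i in ('top','side'):
    r=item(load(i),.469,.034,z0=.02,z1=.06);print(r)
    if r: D=r['mid']-[.4861,-.034];print('case xy',D@[.9694,.2453],D@[-.2453,.9694])
"
```

```text
clock: 30.6
position: [0.4693, 0.0343, 0.1932]
tool_rot: [3.142, 0.0, 0.248]
force: [-0.3, -0.2, 0.1]
grip_width: 0.0088
finger_force: 26.0
clock: 31.85
position: [0.4695, 0.0344, 0.4142]
tool_rot: [-3.141, -0.002, 0.248]
force: [-0.2, -0.1, -0.2]
grip_width: 0.004
finger_force: 0.0
None
{'mean': array([0.4762, 0.042 ]), 'mid': array([0.4758, 0.0418]), 'L': np.float64(0.0416), 'Wd': np.float64(0.0163), 'top': np.float64(0.0288), 'yaw_pca': np.float64(-162.1), 'yaw_gw': np.float64(-169.5), 'n': 27, 'px': array([244.7, 198. ])}
case xy 0.008608920000000023 0.07600711
```

The AAA lies in the narrow compartment (case y≈73, top at 28.8 mm, as expected). Next I'll go over and behind the lid.

```bash
python3 -c "
from m import *
print(nav(.622,0,.31,14.2))"; python3 -m creep '[[[-1,3,2,0,0,0,0],[-1,4,2,0,0,0,0],[-1,4,2,0,0,0,0],[-1,3,1,0,0,0,0],[-1,0,0,0,0,0,0],[-1,0,0,0,0,0,0]]]'
python3 -c "
from m import *
print(nav(.622,0,.31,14.2))
g=load('side');cv2.imwrite('pics/p6.png',cv2.resize(g['image'][80:230,190:365],(700,600)))"
```

```text
rz_total 0.000 tx 13.97 ty 7.09 tz 10.27
clock: 32.7
position: [0.6217, 0.0004, 0.4121]
tool_rot: [-3.141, 0.002, 0.247]
force: [-0.3, 0.4, 0.2]
grip_width: 0.0003
finger_force: 0.0
rz_total -0.001 tx 0.02 ty 0.04 tz 10.21
```

View pics/p6.png

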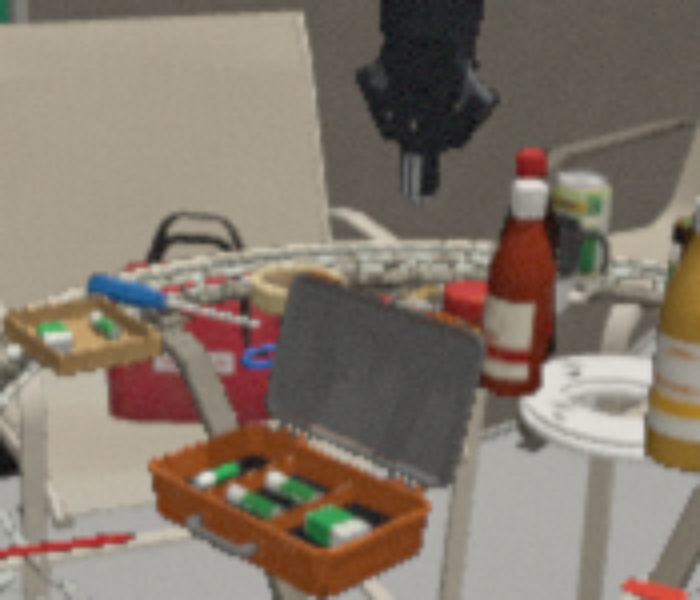

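All four batteries are in place: AAA (215,473), AAs (255,500 and 290,487) and 9V (335,525). The fingers are clear behind the lid, so I'll descend and pull it forward.

```bash
python3 -m creep '[[[-1,0,0,3,0,0,0],[-1,0,0,3,0,0,0],[-1,0,0,3,0,0,0],[-1,0,0,1.2,0,0,0],[-1,0,0,0,0,0,0]]]'
python3 -m creep '[[[-1,-1,0,0,0,0,0],[-1,-1,0,0,0,0,0],[-1,-1,0,0,0,0,0],[-1,-1,0,0,0,0,0],[-1,-1,0,0,0,0,0],[-1,-1,0,0,0,0,0],[-1,-1,0,0,0,0,0],[-1,-1,0,0,0,0,0],[-1,0,0,0,0,0,0]]]'
python3 -c "
from m import *
g=load('side');cv2.imwrite('pics/p7.png',cv2.resize(g['image'][80:230,190:365],(700,600)))"
```

```text
clock: 33.38
position: [0.622, 0.0009, 0.3113]
tool_rot: [-3.142, 0.001, 0.248]
force: [0.1, 0.6, -0.0]
grip_width: 0.0003
finger_force: 0.0
clock: 34.5
position: [0.5441, -0.0191, 0.3113]
tool_rot: [-3.141, 0.0, 0.247]
force: [-0.2, -0.1, 0.9]
grip_width: -0.0003
finger_force: 0.0
```

View pics/p7.png

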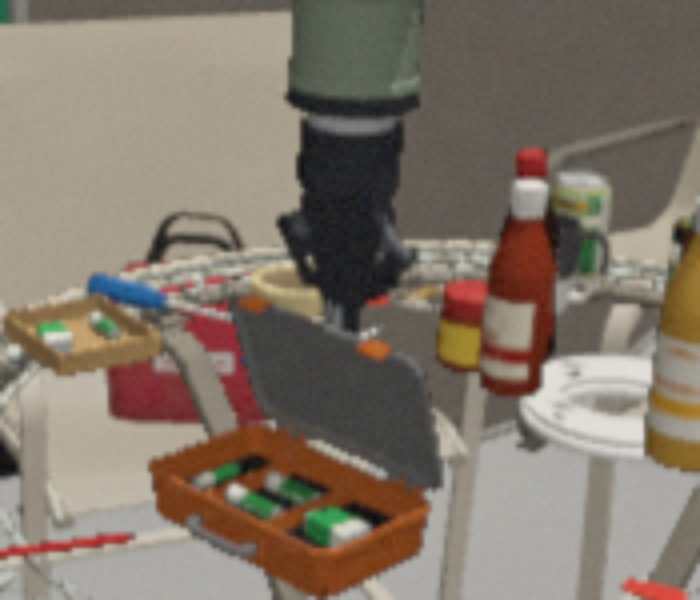

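The lid has tipped past upright (330,390). I'll let it fall, then back the arm off.

```bash
python3 -m creep '[[[-1,-1,0,0,0,0,0],[-1,-1,0,0,0,0,0],[-1,0,0,0,0,0,0],[-1,0,0,0,0,0,0],[-1,0,0,0,0,0,0],[-1,0,0,0,0,0,0],[-1,0,0,-3,0,0,0],[-1,0,0,-4,0,0,0],[-1,0,-4,-3,0,0,0],[-1,0,-4,0,0,0,0],[-1,0,-5,0,0,0,0],[-1,0,-5,0,0,0,0]]]'
python3 -m creep '[[[-1,0,-5,0,0,0,0],[-1,0,-5,0,0,0,0],[-1,0,-5,0,0,0,0],[-1,0,0,0,0,0,0],[-1,0,0,0,0,0,0]]]'
python3 -c "
from m import *
f=load('top');g=load('side');cv2.imwrite('pics/p8.png',np.hstack([cv2.resize(f['image'][130:240,90:350],(400,338)),cv2.resize(g['image'][130:240,200:330],(400,338))]))
P=cloud(f);h=cv2.cvtColor(f['image'],cv2.COLOR_BGR2HSV)
m=(np.hypot(P[...,0]-.49,P[...,1]+.033)<.04);print('lid z',np.percentile(P[m][:,2],[5,50,95]))"
```

```text
clock: 36.05
position: [0.4806, 0.1522, 0.4113]
tool_rot: [-3.141, -0.0, 0.248]
force: [0.4, -0.1, -0.2]
grip_width: 0.0002
finger_force: 0.0
clock: 36.67
position: [0.4445, 0.2957, 0.4112]
tool_rot: [3.141, 0.0, 0.248]
force: [0.1, -0.2, 0.1]
grip_width: 0.0002
finger_force: 0.0
lid z [-0.57233181  0.0643831   0.07252553]
```

View pics/p8.png

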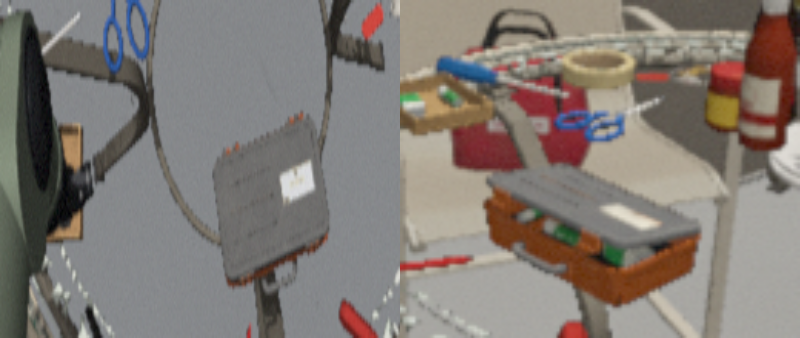

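The lid is still a little open (side crop, gap at 600,240). I'll check whether it is still falling.

```bash
cat > lid.py <<'E'
from m import *
P=cloud(load('top')); D=P-np.array([.4861,-.034,0]); cx=D[...,0]*.9694+D[...,1]*.2453; cy=-D[...,0]*.2453+D[...,1]*.9694
m=(cx>-40e-3)&(cx<65e-3)&(abs(cy)<.08)&(P[...,2]>.02)&(P[...,2]<.2)
a,b=np.polyfit(cx[m],P[m][:,2],1); print("slope deg",np.degrees(np.arctan(-a)),"z at x=-50",b-.05*a,"at 60",b+.06*a,m.sum())
E
python3 lid.py; python3 -m creep '[[[-1,0,0,0,0,0,0],[-1,0,0,0,0,0,0],[-1,0,0,0,0,0,0],[-1,0,0,0,0,0,0],[-1,0,0,0,0,0,0],[-1,0,0,0,0,0,0],[-1,0,0,0,0,0,0],[-1,0,0,0,0,0,0]]]' | head -1; python3 lid.py
```

```text
slope deg 7.5181756341257095 z at x=-50 0.06708030010186705 at 60 0.052563024362493535 1965
clock: 37.83
slope deg -0.0634591711290203 z at x=-50 0.050480999988206814 at 60 0.05060283290047156 1992
```

The lid is now shut: slope 0°, top at z = 50.5 mm, as expected. The used batteries are untouched in the tray.

```bash
python3 -c "
from workcell import bot
print(bot.job_done())"
```

```text
the job is handed in; nothing more can be done
None
```

The 9-volt is in the widest compartment, both AA cells in the middle one and the AAA in the narrowest. The lid is shut, the used batteries are still in the tray, and the job was handed in at about 38 s with no result reported back.

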